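# Lock the bending nose into the load cell's bayonet seat and hold it for pinning

### The job

Fit the three-point bending nose (the tool in the rack with the long aluminium blade and roller edge) to the bayonet seat on the load cell: put its stem in with the blade in line with the seat's two slots, push it down against the spring, and give it a quarter turn clockwise (seen from above) to the end of its track. Finish while still gripping the nose and pressing it right down, flange flush on the seat and blade square across the slots, so that I can slide in the locking pin: do not let go. Leave the other tools and everything else on the bench where they are.

Things in the scene. Friction and masses are not known exactly. Their poses are not given: they have to be found in the camera images.
- nose: Three-point bending nose, loose, about 0.36 kg, upright in one of the rack's three holes: bayonet stem, steel flange (56 mm across, 8 mm thick), aluminium blade 60 mm long, 24 mm thick. Origin: centre of the flange's underside; z up, x along the blade and the two lugs (half a turn makes no difference). Top at z = 71 mm.
- nose_grip (a point): Middle of the blade, 36 mm above the flange's underside. The blade's sides are flat and parallel, 24 mm apart (y), from z = 8 to z = 55 mm; above that they taper to a steel roller edge 10 mm thick and 64 mm long. Grip the blade here across its 24 mm thickness, from above.
- nose_lugs (a point): Middle of the two lugs on the stem, 15.5 mm below the flange's underside: the ends of one 8 mm round cross pin along the blade's direction, 40 mm from tip to tip.
- nose_foot (a point): Centre of the stem's foot, 32 mm below the flange's underside. The stem is 24 mm in diameter, tapered to 16 mm over its last 10 mm.
- seat: Fixed load cell, 104 mm across, on a base plate 160 x 220 x 18 mm, with a bayonet seat, 70 mm across, on top. Origin: on the seat's axis, underside of the base plate; z up; x along the line of the seat's two entry slots (half a turn makes no difference), which is 45 degrees from the plate's edges. Seat's top face: z = 102 mm.
- seat_mouth (a point): Centre of the seat's flat top face; the flange's underside lies here when fully home. Bore 28 mm across, with two opposite slots 13 mm wide reaching 21.5 mm from the axis. Lip 8 mm thick: the lugs are under it once the flange is less than 3.5 mm above this face. Their track turns clockwise only (from above), to a stop about 2 degrees past square across.
- thrust_top (a point): Brass spring plate inside the seat; origin: centre of its top. It meets the stem's foot when the flange is 10 mm above the seat's top face (about 5 N) and pushes back with about 12 N when the flange is flush. If let go after turning, it lifts the nose some 5 mm until the lugs catch under the lip.
- rack: Fixed grey plastic tool rack, 90 x 262 x 50 mm; origin: centre of its underside, x and y along the 90 and 262 mm sides. Three upright round holes of 45 mm diameter in a row 95 mm apart hold the three tools by their flanges, in any order, flange undersides 50 mm above the table.
- platen: Other tool in the rack, leave it: a round steel compression platen, 60 mm diameter, top 32 mm above its flange's underside (its origin), same stem.
- indenter: Other tool in the rack, leave it: a round aluminium ball indenter, 32 mm diameter with a steel ball on top, 47 mm above its flange's underside (its origin), same stem.
- lock_pin: T-handled locking pin, 6 mm thick, 96 mm long, lying on the seat's base plate; leave it. Origin: under its middle.
- calipers: Steel slide calipers, 210 mm long, lying on the table left of the seat; leave them. Origin: under their middle.
- copper_plate: Copper plate 110 x 110 x 5 mm lying flat on the table; leave it. Origin: under its middle.
- copper_rod: Necked copper rod, 36 mm diameter, 90 mm tall, standing on the copper plate; leave it. Origin: centre of its foot.
- grease: White jar, 64 mm diameter, 52 mm tall, standing on the table; leave it. Origin: centre of its foot.
- hex_key: Small L-shaped hex key lying on the seat's base plate; leave it. Origin: under the middle of its long arm.
- steel_strips: Stack of four steel strips 25 x 150 mm, 16 mm high, on the table; leave it. Origin: under its middle.
Things that resemble listed ones, but are neither listed nor needed, are in the scene too. What is shaped like the nose but turquoise is not meant.

How it is judged:
By the outcome, as a careful person would: the job done as asked, in the order asked, and still so for the second after the job is handed in, while the arm keeps its last pose, push and grip.
It also fails if it takes over 48 s, if anything falls off the work surface, if the arm or the gripper's body presses on something with over 40 N, if the wrist force passes 120 N, or if a joint passes its speed limit or range.

### The arm

A 7-joint arm with a two-finger parallel gripper is mounted at the origin on the work surface. World frame = base frame: x ahead of the robot, y to its left, z up, the work surface at z = 0. Lengths are in m, angles in rad, forces in N, time in s.
With the tool pointing down it reaches from about 0.425 to 0.925 m from the base axis. Payload 6.8 kg.
Tool frame: the origin (TCP) lies at the very end of the fingers, on their centre line; the grasp point (between the pads) lies 19 mm behind it; z points along the fingers, x is the direction in which the jaws open and shut, and the axes are right-handed (so a half turn about z gives the same grasp; the last joint's range is limited). The gripper opens to 85 mm and grips with 20 to 120 N. Pads are 22 mm wide; open, the fingers measure 114 mm over their backs; the gripper's body (76 mm by 85 mm) begins 54 mm behind the grasp point. The pads swing forward as they close: fully open they stand 13 mm farther back than shut.
Start: joints at [1.156, 0.477, 0.022, 1.555, -0.011, 1.109, -0.083], TCP at [0.204, -0.643, 0.231] pointing down, gripper open.
Joint ranges: [-2.96, 2.96], [-0.34, 2.1], [-1.41, 1.46], [0.24, 2.44], [-1.37, 4.51], [0.17, 1.92], [-2.96, 2.96]. Speed limits (rad/s): [2.39, 2.39, 3.14, 3.14, 3.14, 3.14, 3.14].

### API

Orientations are given as a unit quaternion [w, x, y, z].
In Python, from station import bot gives the robot as it stands.
- The arm moves only by the shell command python3 -m creep 'ROWS' [FORCE]. ROWS is JSON, a list that holds one entry, the list of rows, each a list of 7 numbers: the shift along the tool's x, y, z in cm, then the turn, a rotation vector about the tool's x, y, z in rad, then the opening, from 0 (shut) to 1 (fully open). In form: [[[dx, dy, dz, wx, wy, wz, claw], ...]]. A call has 1 to 10 rows; each row is the pose to reach, as a shift and turn from the pose commanded when the call began, along the tool's axes at that moment; what a row does not reach only later rows make up. A row lasts 1/8 s, in which the tool goes at most 62.5 mm and 10.7 degrees, less where a joint would pass 70% of its speed; a pose out of reach is approached as far as the arm can. A call with a gripper value outside its range is refused whole. The fingers move at their own pace and stop on an object; FORCE is the grip in N (left out, the last holds). Time passes only in rows, so rows that repeat a pose let the fingers close. It gives the time, the measured TCP pose, the force and the opening at its end, in the units of the state.
- bot.get_obs(): the state, without advancing time (a new reading comes with each control period).
- bot.read_camera(name): name is "scene" or "side" or "wrist"; returns (picture, depth): 480x640x3 uint8, blue, green, red; 480x640 float32, m along the optical axis (not along the pixel's ray), 0 where there is no reading.
- bot.calibration(name): a dict with "mtx" (3x3 intrinsics, pixels), "dist_coeffs" ([k1, k2, p1, p2, k3] as OpenCV has them; the pictures are not rectified), "rvec" (rotation vector, rad) and "tvec" (3), from world to camera coordinates, as OpenCV has them. Camera axes: x right, y down, z forward; pixel columns grow to the right and rows downward; lengths in m; the calibration is good to about 2 mm. A picture is of the moment at which its call begins: read the wrist's pose just before it. calibration takes no time and is no camera call; for the wrist camera it gives the pose at the moment of the call.
- bot.hand_in(): hands the job in, once; it reports no verdict.
Trained networks look in the newest picture that a camera, given by its name, has taken for a name from the list of things; names that differ only in an ending like _2 or _b are one class to them, and where a whole thing is asked for, a point or a joint stands for the part that bears it (a point fixed in the world has none). Each returns a list of dicts, best first, with "p" (0 to 1); they miss things now and then, are a little off and sometimes report something else, mostly with a low value. They report only what shows in the picture. A call takes as long as a camera call. They do not tell look-alikes from the thing itself.
- bot.find_in(camera, label): "xy" ([column, row] in pixels, amid what is visible of it).
- bot.silhouettes(camera, label): "mask" (480x640 bool, what is visible of it) and "xy" ([column, row] in pixels, amid what is visible of it).
The state is a dict: "t": time; "q": joint angles; "joint_vel": joint speeds; "joint_torque": joint torques, N m; "eef_pos": TCP position; "tool_rot": TCP orientation; "contact_force": force on the tool from outside, world axes, zero at the start; "torque": the same for the moment, N m; "gripper_width": opening from 0.0 (shut) to 1.0 (fully open).
Only numpy, scipy, OpenCV 4.12 (cv2) and the standard library are available. Lean on these libraries where they do the work, as an engineer would, in place of code of your own. Each camera call takes 0.05 s, during which the arm holds its last target.

## Working session

There is one attempt and no reset: what is moved stays moved. The work goes in short steps, Python scripts to look and compute and a shell command to move; the robot and the scene stay as the last step left them, time stands still between calls to the robot, and variables do not carry over. Pictures are saved under pics/ and viewed, and the job is handed in when it is done.

```bash
ls; mkdir -p pics; python3 - <<'E'
from station import bot
import cv2
o=bot.get_obs()
for k,v in o.items(): print(k,v)
for n in ("scene","side","wrist"):
    p,d=bot.read_camera(n); cv2.imwrite(f"pics/{n}0.png",p)
    c=bot.calibration(n); print(n,c)
    for l in ("nose","seat","rack"):
        print(l,[(r["p"],r["xy"]) for r in bot.find_in(n,l)])
E
```

```text
pics
t 0.0
q [ 1.15589854  0.47779637  0.02232216  1.55645064 -0.01148938  1.10929183
 -0.08309728]
joint_vel [-0.00134267 -0.0001576   0.00081797 -0.00162126 -0.00050614  0.00114788
  0.00146524]
joint_torque [ 2.85784099e-04 -5.96443713e+01  1.60831511e+00 -2.81195247e+01
  1.25041135e-02  9.41281964e-03 -3.91506092e-05]
eef_pos [ 0.20367033 -0.64292097  0.23032822]
tool_rot [-4.80456905e-04  8.06860897e-01 -5.90740778e-01 -7.71763550e-04]
contact_force [1.13569692 0.19905154 0.07249317]
torque [-0.02651758  0.01407146 -0.04796332]
gripper_width 0.9973173234921443
scene {'mtx': array([[539.36519925,   0.        , 317.88894436],
       [  0.        , 539.36519925, 239.83233179],
       [  0.        ,   0.        ,   1.        ]]), 'dist_coeffs': array([-0.165501,  0.      ,  0.      ,  0.      ,  0.      ]), 'rvec': array([ 2.47352876,  0.84423202, -0.21567912]), 'tvec': array([-0.47936444, -0.2443916 ,  1.46134147])}
nose [(0.95, [179.0, 283.1]), (0.93, [152.8, 312.7]), (0.87, [197.2, 337.3]), (0.78, [231.9, 396.1])]
seat [(0.67, [346.0, 223.0])]
rack [(0.64, [208.2, 350.4])]
side 
[... 206 characters left out ...]
 , 0.        , 0.        , 0.        ]), 'rvec': array([ 0.69944945, -2.66500106,  1.02084677]), 'tvec': array([0.53779051, 0.23929883, 1.03412982])}
nose [(0.93, [435.6, 208.9]), (0.86, [364.4, 152.3]), (0.86, [451.2, 185.1])]
seat [(0.92, [292.9, 303.4])]
rack [(0.86, [399.6, 195.7]), (0.68, [395.1, 200.7])]
wrist {'mtx': array([[398.84631826,   0.        , 322.86151566],
       [  0.        , 398.84631826, 242.85865601],
       [  0.        ,   0.        ,   1.        ]]), 'dist_coeffs': array([0.02332683, 0.        , 0.        , 0.        , 0.        ]), 'rvec': array([-2.35330398,  1.7221305 ,  0.23265771]), 'tvec': array([-0.67568629, -0.0332928 ,  0.3799464 ])}
nose []
seat []
rack []
```

View pics/scene0.png

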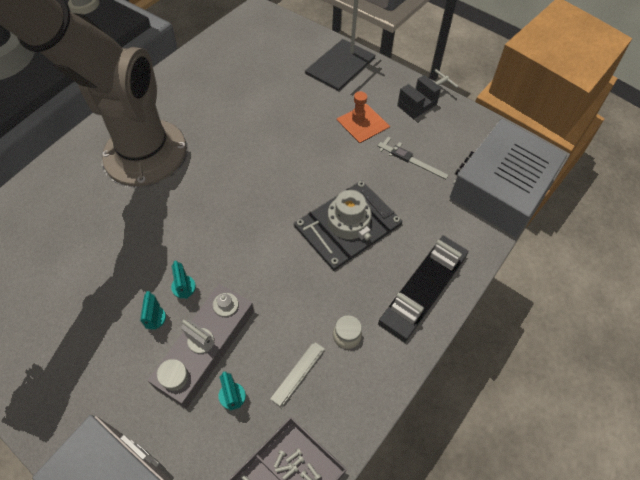

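View pics/side0.png

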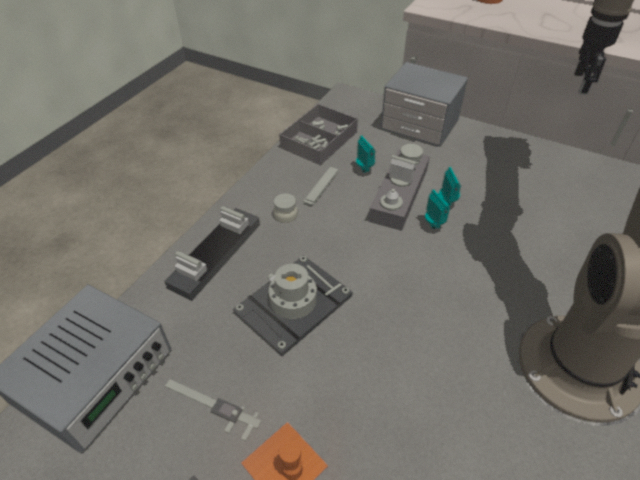

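View pics/wrist0.png

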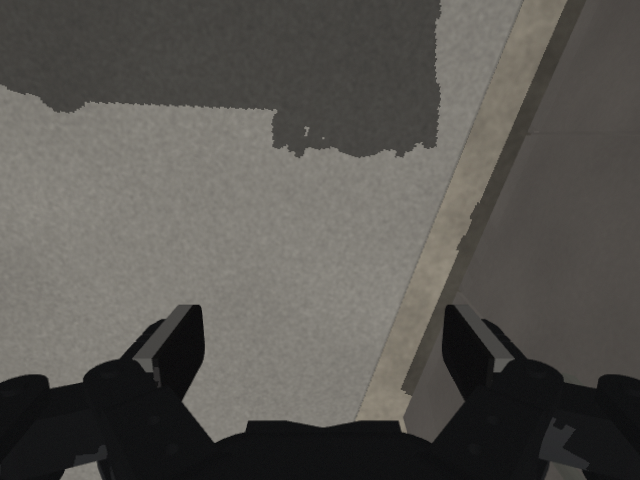

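The scene camera shows the aluminium nose in the middle rack hole at about (197,335), turquoise decoys around the rack, and the seat at (350,205). The side view agrees: nose (402,170), seat (292,280). Next I measure both in 3D.

```bash
cat > h.py <<'E'
from station import bot
import cv2, numpy as np
def cloud(n, d, c=None):
    c=c or bot.calibration(n)
    K,D=c["mtx"],c["dist_coeffs"]
    v,u=np.mgrid[0:480,0:640]
    pts=np.stack([u,v],-1).reshape(-1,1,2).astype(np.float64)
    xy=cv2.undistortPoints(pts,K,D).reshape(480,640,2)
    P=np.dstack([xy*d[...,None],d]).astype(float)
    R=cv2.Rodrigues(c["rvec"])[0]
    W=(P-c["tvec"])@R
    W[d<=0]=np.nan
    return W
def proj(n,X,c=None):
    c=c or bot.calibration(n)
    return cv2.projectPoints(np.atleast_2d(np.array(X,float)),c["rvec"],c["tvec"],c["mtx"],c["dist_coeffs"])[0].reshape(-1,2)
E
python3 - <<'E'
from h import *
for n in ("scene","side"):
    p,d=bot.read_camera(n); W=cloud(n,d); np.save(f"{n}W.npy",W); cv2.imwrite(f"pics/{n}1.png",p)
    M=bot.silhouettes(n,"seat")[:1]+bot.silhouettes(n,"nose")
    for r in M:
        m=r["mask"]; Q=W[m]; Q=Q[~np.isnan(Q[:,0])]
        print(n,round(r["p"],2),np.round(r["xy"]),len(Q),np.median(Q,0).round(3),np.percentile(Q,[2,98],axis=0).round(3).tolist(), p[m].mean(0).round())
# horizontal-surfaces
    for name,zl,zh in (("seatTop",.098,.106),("bladetop",.116,.126),("flange/plat",.053,.06)):
        print(name)
        z=W[...,2]; m=((z>zl)&(z<zh)).astype(np.uint8)
        nn,lab,st,cc=cv2.connectedComponentsWithStats(m)
        for i in range(1,nn):
            if st[i,4]>25:
                Q=W[lab==i]; 
                if 0<Q[:,0].mean()<1: print(cc[i].round(),st[i,4],Q.mean(0).round(4),Q.min(0).round(3)[:2],Q.max(0).round(3)[:2])
E
```

```text
scene 0.93 [347. 224.] 5148 [0.597 0.12  0.02 ] [[0.493, 0.033, 0.002], [0.674, 0.253, 0.103]] [83. 88. 90.]
scene 0.89 [179. 283.] 656 [ 0.407 -0.239  0.08 ] [[0.373, -0.263, 0.033], [0.428, -0.21, 0.104]] [ 93. 101.  33.]
scene 0.8 [232. 395.] 746 [ 0.656 -0.355  0.088] [[0.624, -0.38, 0.033], [0.681, -0.329, 0.104]] [103. 111.  35.]
scene 0.69 [196. 339.] 704 [ 0.533 -0.315  0.104] [[0.498, -0.333, 0.053], [0.557, -0.285, 0.122]] [122. 131. 134.]
scene 0.57 [151. 314.] 683 [ 0.409 -0.331  0.082] [[0.38, -0.36, 0.036], [0.426, -0.304, 0.104]] [80. 87. 25.]
seatTop
[511. 130.] 94 [0.7857 0.6018 0.1045] [0.743 0.58 ] [0.824 0.624]
[140. 142.] 118 [ 0.0494 -0.029   0.102 ] [-0.006 -0.071] [0.071 0.041]
[514. 143.] 27 [0.8117 0.5628 0.1044] [0.794 0.553] [0.828 0.574]
[495. 146.] 42 [0.7764 0.5218 0.1044] [0.764 0.498] [0.794 0.538]
[478. 150.] 29 [0.7464 0.4804 0.1037] [0.742 0.452] [0.757 0.511]
[505. 150.] 45 [0.8037 0.5243 0.1045] [0.791 0.501] [0.817 0.549]
[547. 149.] 71 [0.8906 0.6039 0.1047] [0.868 0.575] [0.92  0.625]
[514. 159.] 48 [0.8344 0.5139 0.1047] [0.819 0.488] [0.847 
[... 4350 characters left out ...]
-0.275]
[451. 193.] 39 [ 0.3933 -0.3115  0.0562] [ 0.373 -0.339] [ 0.421 -0.298]
[288. 197.] 26 [ 0.7535 -0.0993  0.0539] [ 0.728 -0.111] [ 0.771 -0.085]
[390. 204.] 161 [ 0.5115 -0.1988  0.057 ] [ 0.486 -0.234] [ 0.542 -0.179]
[437. 214.] 58 [ 0.3959 -0.2186  0.0567] [ 0.369 -0.24 ] [ 0.432 -0.202]
[237. 223.] 38 [0.8132 0.0426 0.0557] [0.801 0.018] [0.832 0.053]
[189. 268.] 68 [0.8247 0.2129 0.0557] [0.8   0.194] [0.858 0.225]
[292. 298.] 454 [0.5744 0.1723 0.0577] [0.535 0.108] [0.638 0.205]
[579. 373.] 190 [0.0109 0.0604 0.0568] [-0.058  0.022] [0.07  0.074]
[118. 393.] 52 [0.7433 0.5174 0.0573] [0.741 0.491] [0.747 0.548]
[ 86. 429.] 87 [0.7435 0.5958 0.0567] [0.739 0.558] [0.751 0.628]
```

```bash
python3 - <<'E'
import cv2
p=cv2.imread("pics/scene0.png");a=cv2.resize(p[260:420,120:280],(600,600),interpolation=2);cv2.imwrite("pics/c1.png",a)
a=cv2.resize(p[170:270,290:410],(720,600),interpolation=2);cv2.imwrite("pics/c2.png",a)
p=cv2.imread("pics/side0.png")
a=cv2.resize(p[250:360,230:360],(709,600),interpolation=2);cv2.imwrite("pics/c3.png",a)
E
```

```text
(no output)
```

View pics/c1.png

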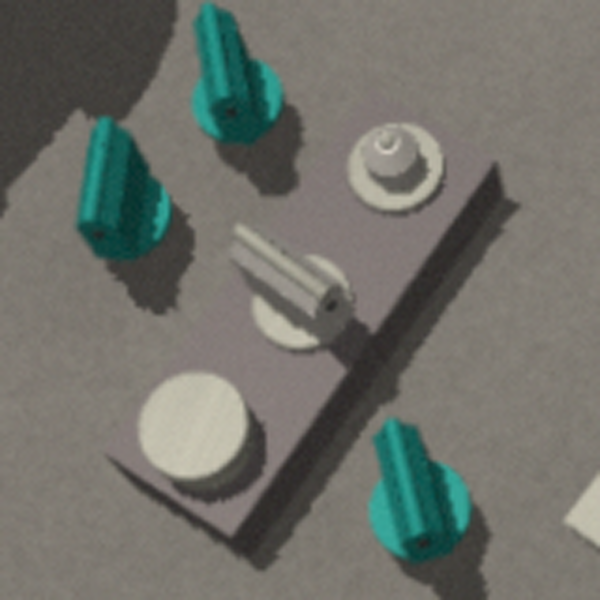

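View pics/c2.png

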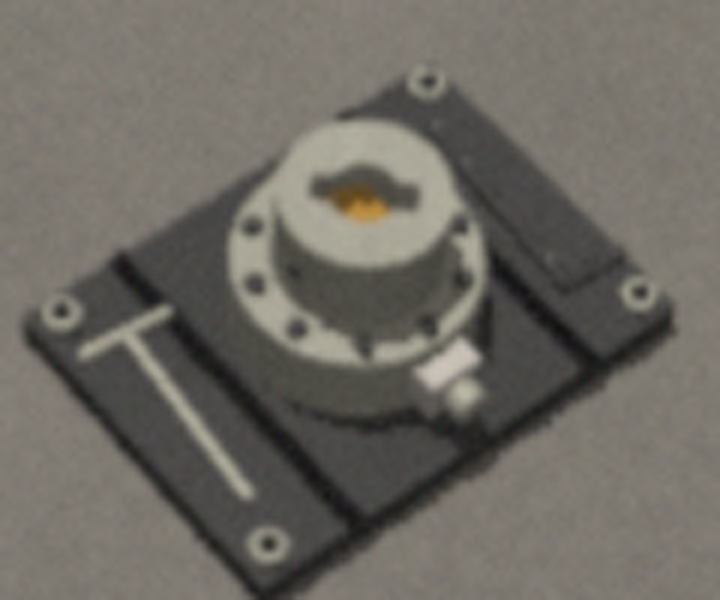

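View pics/c3.png

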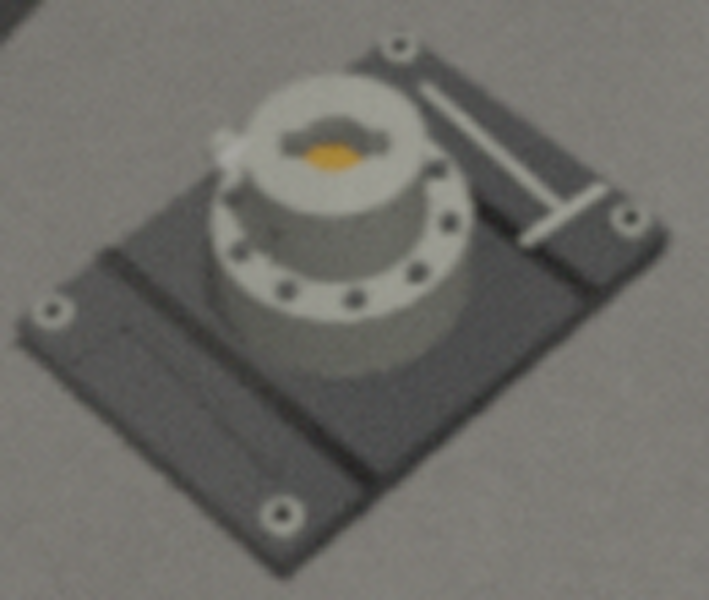

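Scene crop: the nose's roller edge runs along image (235,230)–(335,300) in the crop. In the seat crops the slot line shows at (320,185)–(405,195). Now fitting both precisely.

```bash
python3 - <<'E'
from h import *
def circ(Q):
    A=np.c_[2*Q,np.ones(len(Q))]; s=np.linalg.lstsq(A,(Q**2).sum(1),rcond=None)[0]
    return s[:2],np.sqrt(s[2]+s[:2]@s[:2])
for n in ("scene","side"):
    W=np.load(f"{n}W.npy"); p=cv2.imread(f"pics/{n}1.png")
    # roller
    z=W[...,2]
    m=(z>.1155)&(z<.126)&(abs(W[...,0]-.527)<.05)&(abs(W[...,1]+.306)<.03)
    Q=W[m][:,:2]; r=cv2.minAreaRect(Q.astype(np.float32)); 
    v=np.linalg.svd(Q-Q.mean(0))[2][0]; print(n,"roller",np.round(r[0],4),np.round(r[1],4),"ang",np.degrees(np.arctan2(v[1],v[0]))%180, np.median(z[m]))
    # rectify z=.102 seat view: top-down warp, 0.25mm/px, centered (.585,.15)
    c=bot.calibration(n)
    N=500; gx=.585-.0625+np.arange(N)*.00025; gy=.15-.0625+np.arange(N)*.00025
    X,Y=np.meshgrid(gx,gy)
    uv=proj(n,np.c_[X.ravel(),Y.ravel(),np.full(X.size,.102)],c).reshape(N,N,2).astype(np.float32)
    img=cv2.remap(p,uv[...,0],uv[...,1],cv2.INTER_CUBIC)
    cv2.imwrite(f"pics/rect_{n}.png",img[::-1])
    m=(z>.098)&(z<.106)&(abs(W[...,0]-.585)<.05)&(abs(W[...,1]-.15)<.05)
    Q=W[m][:,:2]; h=cv2.convexHull(Q.astype(np.float32))[:,0]
    print("seat",circ(h.astype(float)), cv2.minEnclosingCircle(Q.astype(np.float32)),np.median(z[m]))
a=np.hstack([cv2.resize(cv2.imread(f"pics/rect_{n}.png"),(400,400)) for n in("scene","side")]);cv2.imwrite("pics/rect.png",a)
E
```

```text
scene roller [ 0.5259 -0.3092] [0.0652 0.0144] ang 2.872194988637075 0.11942952642837762
seat (array([0.58297813, 0.14778009]), np.float64(0.035140321087609346)) ((0.582607090473175, 0.1478101760149002), 0.036298852413892746) 0.10161252797576817
side roller [ 0.5286 -0.3026] [0.014  0.0636] ang 2.1438118570410154 0.11921374339460239
seat (array([0.58668317, 0.15302235]), np.float64(0.03511938461470993)) ((0.5872714519500732, 0.1525360643863678), 0.0363122932612896) 0.10204082912818088
```

View pics/rect.png

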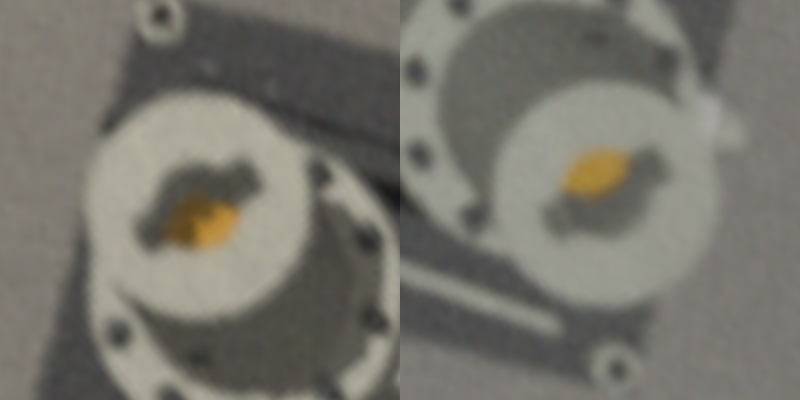

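Slot direction reads about 30.5° in both rectified views, with the seat at about (0.585,0.150). The nose is at about (0.527,−0.306) with the blade at about 2.5°. Next I work out the approach with a wrist view.

```bash
cat >> h.py <<'E'
from scipy.spatial.transform import Rotation as Ro
def pose():
    o=bot.get_obs(); q=o["tool_rot"]; return np.array(o["eef_pos"]),Ro.from_quat([q[1],q[2],q[3],q[0]]),o
def down(h): # tool down, tool x heading h deg
    h=np.radians(h); x=np.array([np.cos(h),np.sin(h),0]); z=np.array([0,0,-1.]); return Ro.from_matrix(np.c_[x,np.cross(z,x),z])
def delta(pos,h,base=None):
    p,R,o=base or pose()
    T=down(h)
    return (R.inv().apply(np.array(pos)-p)*100).round(2),(R.inv()*T).as_rotvec().round(4), T
E
python3 - <<'E'
from h import *
p,R,o=pose(); c=bot.calibration("wrist"); Rc=cv2.Rodrigues(c["rvec"])[0]; C=-Rc.T@c["tvec"]
print("cam in tool",R.inv().apply(C-p),"axis",R.inv().apply(Rc[2]), "camx",R.inv().apply(Rc[0]))
T=down(92.5); print("view offset world at 92.5:",T.apply(R.inv().apply(C-p)),T.apply(R.inv().apply(Rc[2])))
for z in (.25,.17): print(delta([.527,-.306,z],92.5)[:2])
E
```

```text
cam in tool [ 0.0007285  -0.06896328 -0.14381895] axis [8.67699855e-05 2.65103431e-01 9.64219977e-01] camx [ 9.99999853e-01 -5.38596234e-04  5.80922796e-05]
view offset world at 92.5: [-0.06892941 -0.00228033  0.14381895] [ 0.26484733  0.01165034 -0.96421998]
(array([-22.42, -41.  ,  -1.87]), array([ 1.0000e-04, -0.0000e+00, -2.8785e+00]))
(array([-22.42, -41.  ,   6.13]), array([ 1.0000e-04, -0.0000e+00, -2.8785e+00]))
```

```bash
python3 -m creep '[[[-5,-9,-1.5,0,0,-0.18,1],[-10,-18,-1.5,0,0,-0.36,1],[-15,-27,-1.5,0,0,-0.54,1],[-20,-36,-1.5,0,0,-0.72,0.8],[-22.4,-41,-1.5,0,0,-0.9,0.7],[-22.4,-41,-1.5,0,0,-1.08,0.6],[-22.4,-41,-1.5,0,0,-1.26,0.6],[-22.4,-41,-1.5,0,0,-1.44,0.6],[-22.4,-41,-1.5,0,0,-1.62,0.6],[-22.4,-41,-1.5,0,0,-1.8,0.6]]]'
python3 - <<'E'
from h import *
print(pose()[2]["q"]); print(delta([.527,-.306,.25],92.5)[:2])
E
```

```text
t: 2.15
eef_pos: [0.5275, -0.3056, 0.2463]
tool_rot: [0.0, 0.963, 0.268, -0.0]
contact_force: [-0.3, -0.8, -1.1]
gripper_width: 0.602
[ 0.79143026  0.39931079 -0.48484301  1.67575685  0.2030985   1.11673554
  0.79257877]
(array([-0.06,  0.01, -0.37]), array([ 0.0000e+00,  1.0000e-04, -1.0713e+00]))
```

```bash
python3 -m creep '[[[0,0,0,0,0,-0.18,0.6],[0,0,0,0,0,-0.36,0.6],[0,0,0,0,0,-0.54,0.6],[0,0,0,0,0,-0.72,0.6],[0,0,0,0,0,-0.9,0.6],[0,0,0,0,0,-1.07,0.6],[0,0,0,0,0,-1.07,0.6]]]'
python3 - <<'E'
from h import *
print(pose()[2]["q"])
p,d=bot.read_camera("wrist"); c=bot.calibration("wrist"); W=cloud("wrist",d,c); cv2.imwrite("pics/w1.png",p)
print(c["tvec"],pose()[0])
z=W[...,2]
m=(z>.1155)&(z<.126)&(abs(W[...,0]-.527)<.05)&(abs(W[...,1]+.306)<.03)
Q=W[m]; r=cv2.minAreaRect(Q[:,:2].astype(np.float32)); v=np.linalg.svd(Q[:,:2]-Q[:,:2].mean(0),full_matrices=False)[2][0]
print(len(Q),r,np.degrees(np.arctan2(v[1],v[0]))%180,np.median(z[m]),Q.mean(0))
m=(z>.0545)&(z<.061)&(np.hypot(W[...,0]-.527,W[...,1]+.306)<.04)
Q=W[m][:,:2].astype(np.float32); print(len(Q),cv2.minEnclosingCircle(Q),np.median(z[m]))
E
```

```text
t: 3.02
eef_pos: [0.5269, -0.3064, 0.2462]
tool_rot: [-0.0, 0.695, 0.719, 0.0]
contact_force: [0.8, -0.4, 0.4]
gripper_width: 0.596
[ 0.94529289  0.44279847 -0.69858408  1.6655076   0.30696843  1.14610696
  1.77031854]
[ 0.32304725 -0.53918449  0.25620527] [ 0.52699806 -0.30635637  0.24629032]
1519 ((0.5278317332267761, -0.30765125155448914), (0.0639815703034401, 0.013489748351275921), 3.201133966445923) 2.613302033359549 0.12082419910500783 [ 0.52657903 -0.30764814  0.12022989]
1289 ((0.5254796743392944, -0.3077857792377472), 0.029685979709029198) 0.059116401039417406
```

View pics/w1.png

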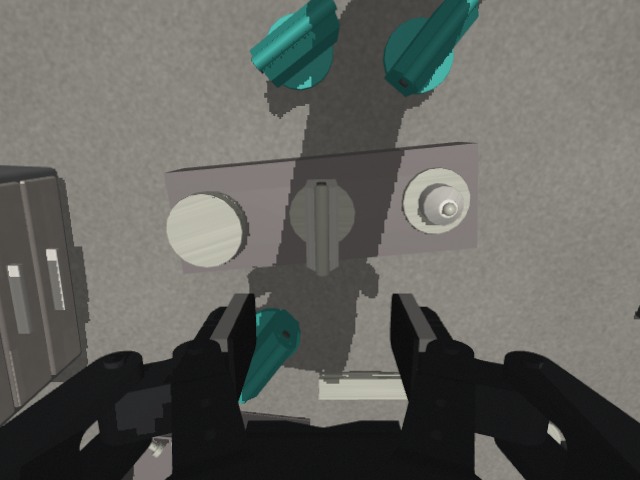

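The wrist view shows the nose at (322,225), grey aluminium, midway between the open fingers. The platen and indenter are well to either side and the turquoise decoys are clear of the fingers.

```bash
python3 - <<'E'
from h import *
print(delta([.527,-.3073,.067],92.6)[:2])
E
```

```text
(array([-1.000e-01, -1.000e-02,  1.793e+01]), array([ 0.0001, -0.0002, -0.0141]))
```

```bash
python3 -m creep '[[[-0.1,0,4,0,0,-0.014,0.6],[-0.1,0,8,0,0,-0.014,0.6],[-0.1,0,12,0,0,-0.014,0.6],[-0.1,0,15,0,0,-0.014,0.6],[-0.1,0,17,0,0,-0.014,0.6],[-0.1,0,17.9,0,0,-0.014,0.6],[-0.1,0,17.9,0,0,-0.014,0.6]]]' 80
python3 - <<'E'
from h import *
p,d=bot.read_camera("wrist"); cv2.imwrite("pics/w2.png",p); print(delta([.527,-.3073,.067],92.6)[:2])
E
```

```text
t: 3.95
eef_pos: [0.5273, -0.3072, 0.0675]
tool_rot: [0.0, 0.69, 0.724, -0.0]
contact_force: [0.9, 1.1, -0.5]
gripper_width: 0.599
(array([ 0.01, -0.07,  0.11]), array([0.0011, 0.0006, 0.0032]))
```

View pics/w2.png

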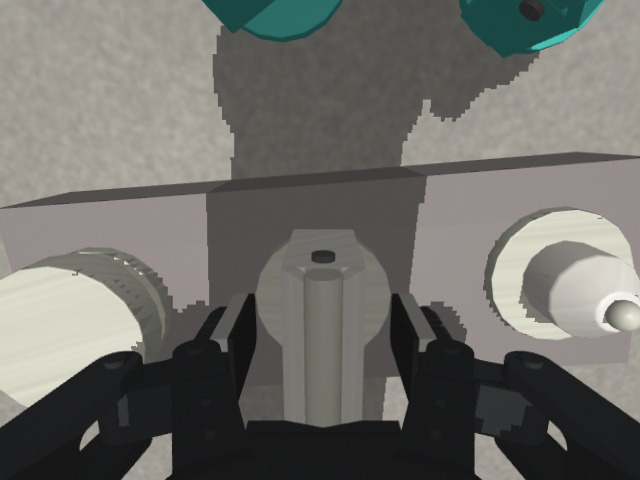

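The blade sits between the pads at columns 285–362, and the pads are clear of the neighbours. Closing the gripper.

```bash
python3 -m creep '[[[0,0,0,0,0,0,0.2],[0,0,0,0,0,0,0.1],[0,0,0,0,0,0,0.1],[0,0,0,0,0,0,0.1],[0,0,0,0,0,0,0.1]]]' 100
python3 - <<'E'
from h import *
p,d=bot.read_camera("wrist"); cv2.imwrite("pics/w3.png",p); print(pose()[2]["contact_force"],pose()[2]["torque"],pose()[2]["gripper_width"])
E
```

```text
t: 4.62
eef_pos: [0.5279, -0.3074, 0.0685]
tool_rot: [0.001, 0.69, 0.724, 0.0]
contact_force: [-0.8, 0.6, 6.5]
gripper_width: 0.27
[-1.39489862  0.45122378  7.15990867] [ 0.07407329  0.174944   -0.09662062] 0.2734032252513458
```

View pics/w3.png

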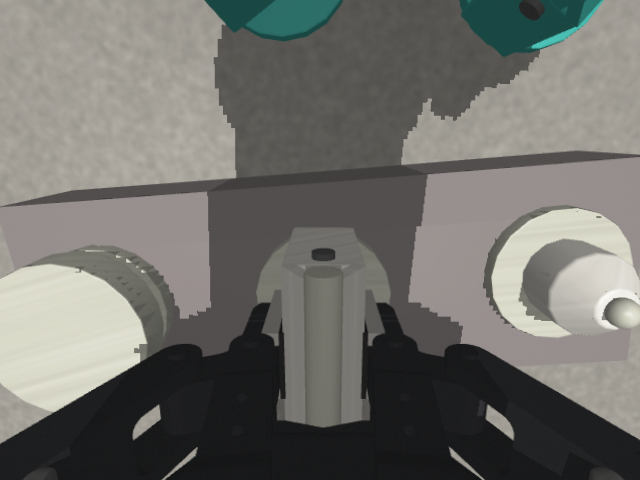

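Gripped: opening 0.27 ≈ 23 mm. Lifting.

```bash
python3 -m creep '[[[0,0,-0.5,0,0,0,0.1],[0,0,-1.5,0,0,0,0.1],[0,0,-4,0,0,0,0.1],[0,0,-8,0,0,0,0.1],[0,0,-12,0,0,0,0.1],[0,0,-16,0,0,0,0.1],[0,0,-18.3,0,0,0,0.1],[0,0,-18.3,0,0,0,0.1]]]'
python3 - <<'E'
from h import *
p,d=bot.read_camera("wrist"); cv2.imwrite("pics/w4.png",p); print(pose()[2]["q"]); print(delta([.654,.191,.25],120.5)[:2])
E
```

```text
t: 5.68
eef_pos: [0.528, -0.3073, 0.2523]
tool_rot: [0.002, 0.689, 0.724, 0.0]
contact_force: [0.1, -0.0, -4.5]
gripper_width: 0.271
[ 0.95065274  0.44061612 -0.70510998  1.66009468  0.30753561  1.15427264
  1.78697863]
(array([4.912e+01, 1.514e+01, 2.000e-02]), array([ 2.000e-04,  6.000e-04, -4.831e-01]))
```

View pics/w4.png

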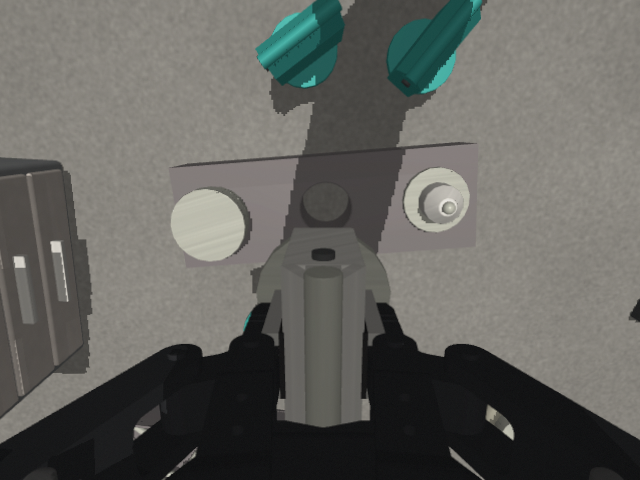

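The nose is in the hand and the hole at (325,203) is empty. The load is about 4 N and the other tools did not move. Moving to a viewpoint next to the seat.

```bash
python3 -m creep '[[[4,1.2,0,0,0,-0.05,0.1],[9,2.8,0,0,0,-0.1,0.1],[15,4.6,0,0,0,-0.15,0.1],[21,6.5,0,0,0,-0.2,0.1],[27,8.3,0,0,0,-0.25,0.1],[33,10.2,0,0,0,-0.32,0.1],[39,12,0,0,0,-0.38,0.1],[44,13.6,0,0,0,-0.44,0.1],[47.5,14.6,0,0,0,-0.48,0.1],[49.1,15.1,0,0,0,-0.483,0.1]]]'
python3 -m creep '[[[0,0,0,0,0,0,0.1],[0,0,0,0,0,0,0.1]]]'
python3 - <<'E'
from h import *
print(pose()[2]["q"],pose()[0],pose()[2]["joint_vel"].round(3))
p,d=bot.read_camera("wrist"); c=bot.calibration("wrist"); W=cloud("wrist",d,c); cv2.imwrite("pics/w5.png",p); np.save("w5W.npy",W)
R=cv2.Rodrigues(c["rvec"])[0]; T=pose(); C=-R.T@c["tvec"]; print("cam in tool",T[1].inv().apply(C-T[0]),T[1].as_matrix().round(3).tolist())
z=W[...,2]
m=(z>.098)&(z<.106)&(abs(W[...,0]-.585)<.05)&(abs(W[...,1]-.15)<.05)
print(cv2.minEnclosingCircle(W[m][:,:2].astype(np.float32)),np.median(z[m]))
N=600; s=.00015
gx=.585+(np.arange(N)-N/2)*s; gy=.15+(np.arange(N)-N/2)*s
X,Y=np.meshgrid(gx,gy[::-1])
uv=proj("wrist",np.c_[X.ravel(),Y.ravel(),np.full(X.size,.102)],c).reshape(N,N,2).astype(np.float32)
cv2.imwrite("pics/rw5.png",cv2.remap(p,uv[...,0],uv[...,1],cv2.INTER_CUBIC))
E
```

```text
t: 6.98
eef_pos: [0.6525, 0.1933, 0.2481]
tool_rot: [-0.002, 0.495, 0.869, -0.001]
contact_force: [0.2, -1.3, -4.6]
gripper_width: 0.269
t: 7.22
eef_pos: [0.654, 0.1881, 0.2495]
tool_rot: [0.0, 0.497, 0.867, -0.001]
contact_force: [0.9, -0.5, -4.1]
gripper_width: 0.265
[ 0.17824265  0.61020072 -0.8495492   1.47531663  0.46886448  1.26968251
  1.37818926] [0.65397069 0.18809505 0.24951627] [ 0.012 -0.008 -0.001 -0.003 -0.    -0.003  0.   ]
cam in tool [-0.00108299 -0.06548725 -0.14380874] [[-0.505, 0.863, -0.0], [0.863, 0.505, -0.002], [-0.001, -0.001, -1.0]]
((0.5871155858039856, 0.1493092179298401), 0.03528490290045738) 0.1034720212373606
```

View pics/w5.png

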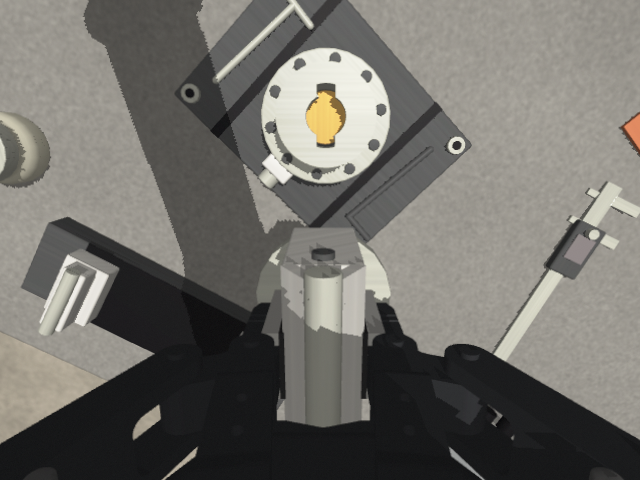

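View pics/rw5.png

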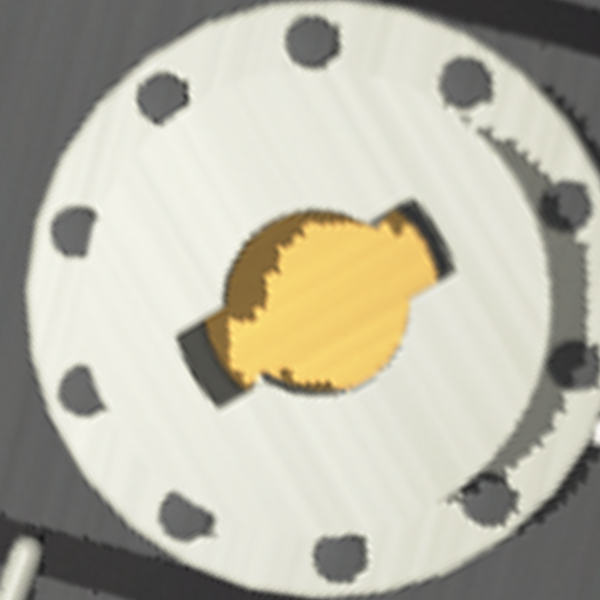

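The wrist view shows the seat at (325,117) with the slots running vertically in the image, so parallel to the blade. The rectified view puts the slot line at 30.5° and the centre at about (0.5875,0.1493). The pose may still have been settling, so I re-check it.

```bash
python3 -m creep '[[[0,0,0,0,0,0,0.1],[0,0,0,0,0,0,0.1],[0,0,0,0,0,0,0.1]]]'
cat > look.py <<'E'
from h import *
import sys
T0=pose(); c0=bot.calibration("wrist")
p,d=bot.read_camera("wrist"); T1=pose(); c1=bot.calibration("wrist")
for T,c in((T0,c0),(T1,c1)):
    R=cv2.Rodrigues(c["rvec"])[0]; C=-R.T@c["tvec"]; print("tcp",T[0].round(4),"cam",C.round(4),"cam in tool",T[1].inv().apply(C-T[0]).round(4),"h",np.degrees(np.arctan2(*T[1].as_matrix()[[1,0],0])).round(2))
W=cloud("wrist",d,c0); z=W[...,2]
m=(z>.098)&(z<.107)&(abs(W[...,0]-.585)<.05)&(abs(W[...,1]-.15)<.05)
ctr=cv2.minEnclosingCircle(W[m][:,:2].astype(np.float32)); zz=np.median(z[m])
print("seat",ctr,zz, "in tool(mm)",T0[1].inv().apply(np.array([*ctr[0],.102])-T0[0])*1000)
np.save(sys.argv[1]+".npy",W); cv2.imwrite(f"pics/{sys.argv[1]}.png",p)
E
python3 look.py w6; python3 - <<'E'
from h import *
for n in ("scene","side"):
    p,d=bot.read_camera(n); cv2.imwrite(f"pics/{n}2.png",p)
    W=cloud(n,d); np.save(f"{n}W2.npy",W); z=W[...,2]
    T=pose()
    # blade roller in hand: z about tcp + (.121-.0685)
    zt=T[0][2]+.0525; print(n,zt)
    m=(abs(z-zt)<.004)&(np.hypot(W[...,0]-T[0][0],W[...,1]-T[0][1])<.045)
    print(m.sum(), W[m].mean(0))
E
```

```text
t: 7.65
eef_pos: [0.6538, 0.1903, 0.2504]
tool_rot: [0.0, 0.496, 0.868, -0.0]
contact_force: [0.2, 0.3, -4.9]
gripper_width: 0.27
tcp [0.6538 0.1903 0.2504] cam [0.5979 0.1562 0.3943] cam in tool [-0.0011 -0.0655 -0.1438] h 120.47
tcp [0.6538 0.1905 0.2504] cam [0.5979 0.1563 0.3942] cam in tool [-0.0011 -0.0655 -0.1438] h 120.48
seat ((0.5869739055633545, 0.1495298147201538), 0.03545012325048447) 0.10322107756001388 in tool(mm) [ -1.22854576 -78.32436998 148.43414997]
scene 0.30291146267423624
56 [0.65354404 0.17865429 0.30115643]
side 0.30286837864796257
98 [0.64224312 0.20227725 0.30212018]
```

```bash
python3 - <<'E'
from h import *
W=np.load("w6.npy"); T=pose()
e=np.array([.0019,-.0001,.0])
V=(W-e-T[0]).reshape(-1,3)@T[1].as_matrix(); V=V.reshape(480,640,3)
p=cv2.imread("pics/w6.png")
x,y,z=V[...,0],V[...,1],V[...,2]
near=(abs(x)<.04)&(y>-.045)&(y<.02)&(z<.03)&(z>-.08)
for lo,hi in((-.058,-.050),(-.050,-.045),(-.045,-.03),(-.03,0),(0.002,.02)):
    m=near&(z>lo)&(z<hi)&(abs(x)<(.03 if lo>0 else .013))
    Q=V[m]; print((lo,hi),len(Q)); 
    if len(Q)>5: print(" ypct",np.percentile(Q[:,1],[0,1,2,5,10,50]).round(4)," x",np.percentile(Q[:,0],[1,50,99]).round(4),"z",np.median(Q[:,2]).round(4))
# flange circle fit
m=near&(z>.002)&(z<.02)
Q=V[m][:,:2]; h=cv2.convexHull(Q.astype(np.float32))[:,0].astype(float); h=h[(h[:,1]<-.008)]
A=np.c_[2*h,np.ones(len(h))]; s=np.linalg.lstsq(A,(h**2).sum(1),rcond=None)[0]; print("flange",s[:2],np.sqrt(s[2]+s[:2]@s[:2]),len(h))
# fixed-radius
from scipy.optimize import least_squares
r=least_squares(lambda c:np.hypot(h[:,0]-c[0],h[:,1]-c[1])-.028,[0,0]);print(r.x,abs(r.fun).max())
# roller axis angle: per-row x mean
m=near&(z>-.056)&(z<-.047)&(abs(x)<.008)
Q=V[m]; print("roller fit dx/dy",np.polyfit(Q[:,1],Q[:,0],1), np.ptp(Q[:,1]),np.percentile(Q[:,2],[5,50,95]))
E
```

```text
(-0.058, -0.05) 5448
 ypct [-0.0342 -0.0337 -0.0336 -0.0327 -0.0307 -0.0142]  x [-0.005  -0.0003  0.0123] z -0.0529
(-0.05, -0.045) 3012
 ypct [-0.0342 -0.0338 -0.0337 -0.0335 -0.0312 -0.0126]  x [-0.008   0.002   0.0129] z -0.0471
(-0.045, -0.03) 6012
 ypct [-0.034  -0.0337 -0.0333 -0.0319 -0.0317 -0.0124]  x [-0.0128  0.0026  0.0128] z -0.0403
(-0.03, 0) 1551
 ypct [-0.0339 -0.0336 -0.0335 -0.032  -0.0319 -0.0317]  x [-0.012  -0.0003  0.0112] z -0.0162
(0.002, 0.02) 2384
 ypct [-0.0322 -0.0319 -0.0318 -0.0317 -0.0315 -0.0127]  x [-0.0274  0.0007  0.0264] z 0.0093
flange [-0.00037753 -0.00809247] 0.025284862716856274 23
[-0.00015347 -0.00420483] 0.0019028790847701454
roller fit dx/dy [-0.00033983 -0.00044045] 0.046589518599508224 [-0.05405268 -0.0523986  -0.04752789]
```

In the hand, the nose centre is 1.8 mm to tool −y of the TCP. The blade end and the roller end agree on this. Comparing seat and nose in the same wrist image gives a TCP insertion target of about (0.5865,0.1509).

```bash
python3 - <<'E'
from h import *
print(delta([.5865,.1509,.17],120.5)[:2])
E
```

```text
(array([-0.01, -7.81,  8.04]), array([ 0.    ,  0.0001, -0.0002]))
```

```bash
python3 -m creep '[[[0,-2,0,0,0,0,0.1],[0,-5,0,0,0,0,0.1],[0,-7.2,1,0,0,0,0.1],[0,-7.8,3,0,0,0,0.1],[0,-7.8,5.5,0,0,0,0.1],[0,-7.8,7.5,0,0,0,0.1],[0,-7.8,8,0,0,0,0.1],[0,-7.8,8,0,0,0,0.1],[0,-7.8,8,0,0,0,0.1]]]'
python3 - <<'E'
from h import *
T=pose(); print(T[0],T[2]["contact_force"],delta([.5865,.1509,.17],120.5)[:2])
ims=[]
for n in ("scene","side"):
    p,d=bot.read_camera(n); np.save(f"{n}W3.npy",cloud(n,d)); 
    u=proj(n,[[.585,.15,.12]])[0].astype(int); 
    ims.append(cv2.resize(p[u[1]-55:u[1]+45,u[0]-50:u[0]+50],(400,400),interpolation=2))
cv2.imwrite("pics/ab.png",np.hstack(ims))
E
```

```text
t: 8.93
eef_pos: [0.5872, 0.1516, 0.1713]
tool_rot: [0.001, 0.496, 0.868, 0.001]
contact_force: [0.1, -0.3, -4.0]
gripper_width: 0.273
[0.58720698 0.15159892 0.17127663] [ 0.11510725 -0.27502072 -4.04469707] (array([-0.02, -0.1 ,  0.13]), array([ 0.0016,  0.0003, -0.    ]))
```

View pics/ab.png

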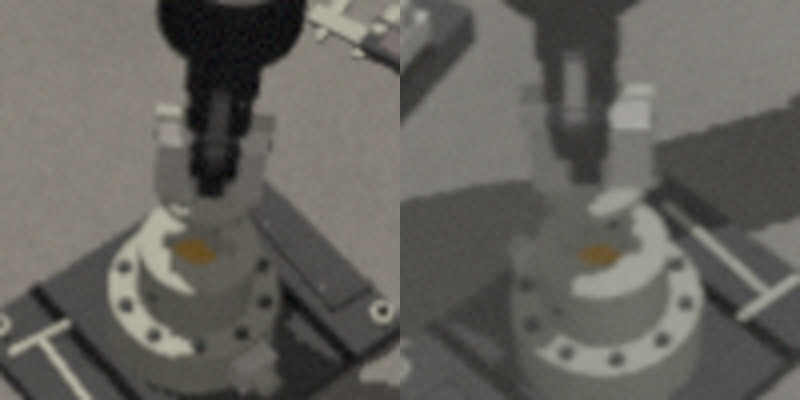

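Both views show the nose hanging over the bore, the blade in line with the slots. Descending in stages while watching the force.

```bash
python3 -m creep '[[[0,-0.05,0.6,0,0,0,0.1],[0,-0.07,1.2,0,0,0,0.1],[0,-0.07,1.8,0,0,0,0.1],[0,-0.07,2.3,0,0,0,0.1],[0,-0.07,2.7,0,0,0,0.1],[0,-0.07,2.7,0,0,0,0.1],[0,-0.07,2.7,0,0,0,0.1]]]'
python3 - <<'E'
from h import *
T=pose(); print(T[0].round(4),T[2]["contact_force"].round(1),T[2]["torque"].round(2),delta([.5865,.1509,.143],120.5)[:2])
E
```

```text
t: 9.9
eef_pos: [0.5861, 0.1509, 0.1435]
tool_rot: [0.0, 0.496, 0.868, 0.0]
contact_force: [0.4, -0.6, -3.6]
gripper_width: 0.268
[0.5861 0.1509 0.1435] [ 0.4 -0.6 -3.6] [0.03 0.01 0.04] (array([-0.02,  0.04,  0.05]), array([ 0.0003,  0.    , -0.0001]))
```

```bash
python3 -m creep '[[[0,0.02,0.3,0,0,0,0.1],[0,0.02,0.6,0,0,0,0.1],[0,0.02,0.9,0,0,0,0.1],[0,0.02,1.1,0,0,0,0.1],[0,0.02,1.1,0,0,0,0.1],[0,0.02,1.1,0,0,0,0.1]]]'
python3 - <<'E'
from h import *
T=pose(); print(T[0].round(4),T[2]["contact_force"].round(1),T[2]["torque"].round(2),delta([.5865,.1509,.1325],120.5)[:2])
E
```

```text
t: 10.65
eef_pos: [0.5862, 0.1509, 0.1324]
tool_rot: [0.0, 0.496, 0.868, 0.0]
contact_force: [-0.3, 0.3, -4.2]
gripper_width: 0.267
[0.5862 0.1509 0.1324] [-0.3  0.3 -4.2] [-0. -0.  0.] (array([-0.02,  0.02, -0.01]), array([ 0.0002,  0.    , -0.0001]))
```

The lugs are in the slots without contact. Now pushing against the spring.

```bash
python3 -m creep '[[[0,0,0.3,0,0,0,0.1],[0,0,0.6,0,0,0,0.1],[0,0,0.8,0,0,0,0.1],[0,0,0.8,0,0,0,0.1]]]'
python3 -m creep '[[[0,0,0.2,0,0,0,0.1],[0,0,0.3,0,0,0,0.1],[0,0,0.4,0,0,0,0.1],[0,0,0.4,0,0,0,0.1]]]'
python3 -m creep '[[[0,0,0.1,0,0,0,0.1],[0,0,0.1,0,0,0,0.1],[0,0,0.1,0,0,0,0.1]]]'
python3 - <<'E'
from h import *
T=pose(); print(T[0].round(4),T[2]["contact_force"].round(1),T[2]["torque"].round(2),delta([.5865,.1509,.1205],120.5)[:2],T[2]["q"])
E
```

```text
t: 11.15
eef_pos: [0.5866, 0.1511, 0.1248]
tool_rot: [0.0, 0.496, 0.868, 0.0]
contact_force: [-0.7, -1.3, 4.9]
gripper_width: 0.268
t: 11.65
eef_pos: [0.5866, 0.1511, 0.1211]
tool_rot: [0.0, 0.496, 0.868, 0.0]
contact_force: [-1.4, -1.4, 6.8]
gripper_width: 0.266
t: 12.02
eef_pos: [0.5866, 0.1511, 0.1206]
tool_rot: [0.001, 0.496, 0.868, 0.0]
contact_force: [-2.7, -1.5, 10.3]
gripper_width: 0.274
[0.5866 0.1511 0.1206] [-2.7 -1.5 10.3] [-0.39  0.67  0.01] (array([-0.02, -0.02,  0.01]), array([ 0.001 ,  0.0008, -0.0002])) [ 0.23735728  0.62516423 -0.81727943  1.78232389  0.54326154  0.97353117
  1.30065589]
```

The flange is at the face, with force rising from 6.8 to 10.3 N over the last step. I turn about the nose axis, shifting the TCP to allow for the 1.8 mm grip offset and pressing a little further. First half of the turn:

```bash
python3 -m creep '[[[0,-0.03,0.1,0,0,0,0.1],[-0.03,-0.03,0.1,0,0,0.15,0.1],[-0.055,-0.03,0.1,0,0,0.3,0.1],[-0.08,-0.035,0.1,0,0,0.45,0.1],[-0.107,-0.045,0.1,0,0,0.6,0.1],[-0.13,-0.058,0.1,0,0,0.75,0.1],[-0.13,-0.058,0.1,0,0,0.75,0.1],[-0.13,-0.058,0.1,0,0,0.75,0.1]]]'
python3 - <<'E'
from h import *
T=pose(); print(T[0].round(4),T[2]["contact_force"].round(1),T[2]["torque"].round(2),"h",np.degrees(np.arctan2(*T[1].as_matrix()[[1,0],0])),T[2]["q"])
p,d=bot.read_camera("wrist"); cv2.imwrite("pics/w7.png",p)
E
```

```text
t: 13.02
eef_pos: [0.5886, 0.1501, 0.1206]
tool_rot: [0.001, 0.78, 0.626, 0.002]
contact_force: [0.7, -1.5, 13.1]
gripper_width: 0.263
[0.5886 0.1501 0.1206] [ 0.7 -1.5 13.1] [-0.38 -0.   -0.05] h 77.49908520405374 [ 0.12533104  0.57101628 -0.64620596  1.78893364  0.42363004  0.91850164
  0.64706436]
```

View pics/w7.png

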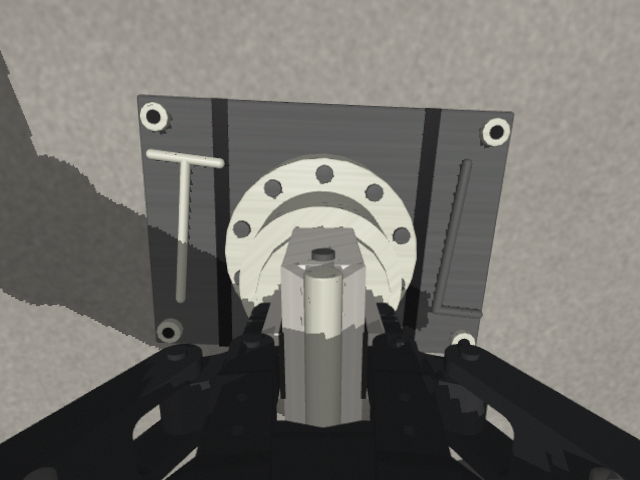

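Turned 43°, with the wrist view showing the blade still aligned in the jaws, the flange on the seat, and the pin and hex key undisturbed. Continuing.

```bash
python3 -m creep '[[[-0.03,0,0.05,0,0,0.15,0.1],[-0.055,0,0.05,0,0,0.3,0.1],[-0.08,-0.005,0.05,0,0,0.45,0.1],[-0.107,-0.015,0.05,0,0,0.6,0.1],[-0.13,-0.028,0.05,0,0,0.75,0.1],[-0.14,-0.035,0.05,0,0,0.82,0.1],[-0.14,-0.035,0.05,0,0,0.82,0.1],[-0.14,-0.035,0.05,0,0,0.82,0.1]]]'
cat > chk.py <<'E'
from h import *
import sys
T=pose(); h=np.degrees(np.arctan2(*T[1].as_matrix()[[1,0],0]))
print(T[0].round(4),T[2]["contact_force"].round(1),T[2]["torque"].round(2),"h",h.round(2),T[2]["q"].round(2))
p,d=bot.read_camera("wrist"); cv2.imwrite(f"pics/{sys.argv[1]}.png",p)
V=(cloud("wrist",d)-T[0]).reshape(-1,3)@T[1].as_matrix(); x,y,z=V.T
m=(z>-.058)&(z<-.047)&(abs(x)<.008)&(y>-.045)&(y<.02)
s=np.polyfit(V[m][:,1],V[m][:,0],1); print("roller slope deg",np.degrees(s[0]).round(2),"x0 mm",1000*s[1],"z",np.percentile(V[m][:,2],5)*1000,"y end",np.percentile(V[m][:,1],1)*1000)
E
python3 chk.py w8
```

```text
t: 14.08
eef_pos: [0.5873, 0.1484, 0.1205]
tool_rot: [0.0, 0.965, 0.263, 0.002]
contact_force: [-2.8, -2.4, 17.9]
gripper_width: 0.269
[0.5873 0.1484 0.1205] [-2.8 -2.4 17.9] [-0.7   0.98  0.03] h 30.53 [-0.01  0.53 -0.46  1.8   0.29  0.88 -0.07]
roller slope deg 0.03 x0 mm 1.5282178354946754 z -54.108919049235645 y end -32.580411281370964
```

View pics/w8.png

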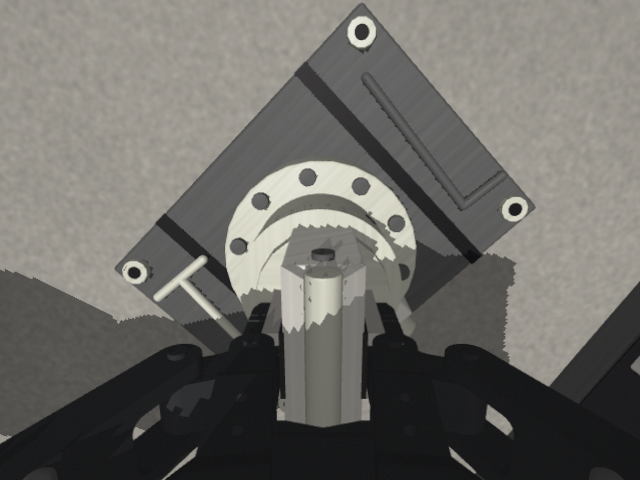

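Turned 90° with no torque yet, and the blade is still parallel to the jaws. Now a small further turn to feel for the stop.

```bash
python3 -m creep '[[[-0.005,0,0.02,0,0,0.02,0.1],[-0.007,0,0.02,0,0,0.04,0.1],[-0.007,0,0.02,0,0,0.04,0.1],[-0.007,0,0.02,0,0,0.04,0.1]]]'; python3 chk.py w9
```

```text
t: 14.62
eef_pos: [0.5869, 0.1483, 0.1205]
tool_rot: [0.001, 0.97, 0.244, 0.001]
contact_force: [-4.1, -3.3, 20.6]
gripper_width: 0.273
[0.5869 0.1483 0.1205] [-4.1 -3.3 20.6] [-0.77  1.43  0.19] h 28.25 [-0.01  0.52 -0.45  1.8   0.29  0.88 -0.1 ]
roller slope deg 0.01 x0 mm 1.563754113554793 z -54.106372501052206 y end -32.64386837016572
```

```bash
python3 -m creep '[[[0,0,0,0,0,0.02,0.1],[0,0,0,0,0,0.02,0.1],[0,0,0,0,0,0.02,0.1]]]'; python3 chk.py w10
```

```text
t: 15.05
eef_pos: [0.5866, 0.1482, 0.1205]
tool_rot: [0.001, 0.972, 0.234, 0.001]
contact_force: [-5.7, -2.5, 21.4]
gripper_width: 0.27
[0.5866 0.1482 0.1205] [-5.7 -2.5 21.4] [-0.86  1.55  0.11] h 27.11 [-0.02  0.52 -0.44  1.8   0.28  0.88 -0.12]
roller slope deg -0.02 x0 mm 1.5612902089706462 z -54.10116226479798 y end -32.650119463982755
```

The tool is at about 93° with torque still small and a lateral force building, which suggests one lug is touching. I check the seat's true angle from the base plate edges, which lie 45° from the slots.

```bash
python3 - <<'E'
from h import *
for f in ("sceneW","sideW","w5W","w6"):
    W=np.load(f+".npy"); z=W[...,2]
    m=(abs(z-.0185)<.004)&(np.hypot(W[...,0]-.585,W[...,1]-.15)<.16)
    n,l,s,c=cv2.connectedComponentsWithStats(m.astype(np.uint8)); 
    Q=W[m][:,:2].astype(np.float32); r=cv2.minAreaRect(Q); print(f,r)
p,d=bot.read_camera("wrist"); W=cloud("wrist",d); z=W[...,2]; np.save("w11.npy",W)
# plate edge lines in rectified view at z=.018
c=bot.calibration("wrist"); N=700; s=.0004
X,Y=np.meshgrid(.585+(np.arange(N)-N/2)*s,.15-(np.arange(N)-N/2)*s)
uv=proj("wrist",np.c_[X.ravel(),Y.ravel(),np.full(X.size,.018)],c).reshape(N,N,2).astype(np.float32)
im=cv2.remap(p,uv[...,0],uv[...,1],cv2.INTER_LINEAR); cv2.imwrite("pics/rp.png",im[:600])
g=cv2.GaussianBlur(cv2.cvtColor(im,6),(0,0),2)
L=cv2.HoughLinesP(cv2.Canny(g,20,50),1,np.pi/1440,60,minLineLength=120,maxLineGap=12)
for a in L[:,0]: print(a, round(np.degrees(np.arctan2(-(a[3]-a[1]),a[2]-a[0])),2), round(np.hypot(a[2]-a[0],a[3]-a[1])))
E
```

```text
sceneW ((0.5829559564590454, 0.14716371893882751), (0.22245948016643524, 0.16298522055149078), 74.98880004882812)
sideW ((0.5873506665229797, 0.15330259501934052), (0.22208474576473236, 0.16233940422534943), 75.3486099243164)
w5W ((0.5873844027519226, 0.14956584572792053), (0.22085830569267273, 0.16092412173748016), 74.84693145751953)
w6 ((0.5870016813278198, 0.149630606174469), (0.2210066020488739, 0.16075576841831207), 75.0571517944336)
[ 99 535 232  36] 75.08 516
[204 162 587 264] -14.91 396
[235  34 616 136] -14.99 394
[  1 156 302   1] 27.25 339
[216 142 594 242] -14.82 391
[293 105 472 167] -19.1 189
[549 397 585 265] 74.74 137
[  0 156 279  12] 27.3 314
[121 463 285 506] -14.69 170
[287 121 512 199] -19.12 238
[125 440 246 472] -14.81 125
[124 442 199 162] 75.0 290
[295 105 471 166] -19.12 186
[272  44 588 129] -15.06 327
[210 140 359 179] -14.67 154
```

View pics/rp.png

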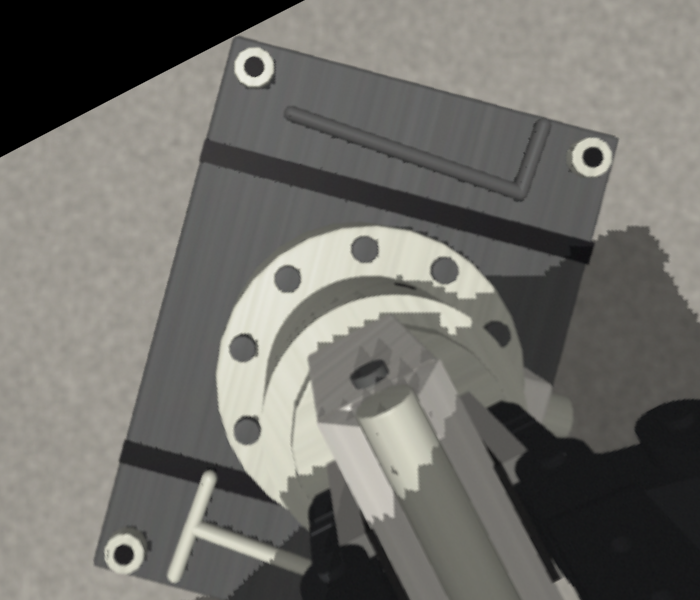

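The plate edges give slots at 30.0°, so square is tool x = 30.0° and the nominal stop 28.0°. I am now firmly on the stop at 27.1° including lug play. The moments equal the lateral force times a 0.25 m lever, so there is no tilting moment. I ease off the over-push to just short of the stop, keeping the press.

```bash
python3 -m creep '[[[-0.03,0,0.02,0,0,-0.015,0.1],[-0.03,0,0.02,0,0,-0.03,0.1],[-0.03,0,0.02,0,0,-0.03,0.1],[-0.03,0,0.02,0,0,-0.03,0.1]]]'; python3 chk.py w12; python3 - <<'E'
from h import *
T=pose(); print("tilt deg",np.degrees(np.arccos(-T[1].as_matrix()[2,2])))
E
```

```text
t: 15.65
eef_pos: [0.5866, 0.1484, 0.1205]
tool_rot: [0.0, 0.969, 0.249, 0.002]
contact_force: [-5.0, -2.6, 23.4]
gripper_width: 0.271
[0.5866 0.1484 0.1205] [-5.  -2.6 23.4] [-0.81  1.54  0.1 ] h 28.82 [-0.01  0.52 -0.45  1.8   0.29  0.88 -0.09]
roller slope deg -0.01 x0 mm 1.5802442255754694 z -54.12394619093805 y end -32.62268931902063
tilt deg 0.18530848422375942
```

```bash
python3 - <<'E'
from h import *
ims=[]
for n in ("scene","side"):
    p,d=bot.read_camera(n); W=cloud(n,d); z=W[...,2]; m=(np.hypot(W[...,0]-.585,W[...,1]-.15)<.04)
    # flange top ~ .110
    f=m&(z>.106)&(z<.116); print(n,"flange top",f.sum(),np.median(z[f]), "roller", np.percentile(z[m&(z>.165)&(z<.18)],[50,90,97]))
    u=proj(n,[[.585,.15,.12]])[0].astype(int); ims.append(cv2.resize(p[u[1]-50:u[1]+50,u[0]-50:u[0]+50],(400,400),interpolation=2))
    if n=="scene": cv2.imwrite("pics/fin_full.png",p)
cv2.imwrite("pics/fin.png",np.hstack(ims)); print(pose()[2]["t"],pose()[2]["contact_force"])
E
```

```text
scene flange top 125 0.10998795763816471 roller [0.17238695 0.17685304 0.17917749]
side flange top 162 0.11000054009098184 roller [0.17263189 0.17755095 0.17899127]
15.8 [-5.35318586 -3.63939372 21.57536692]
```

View pics/fin.png

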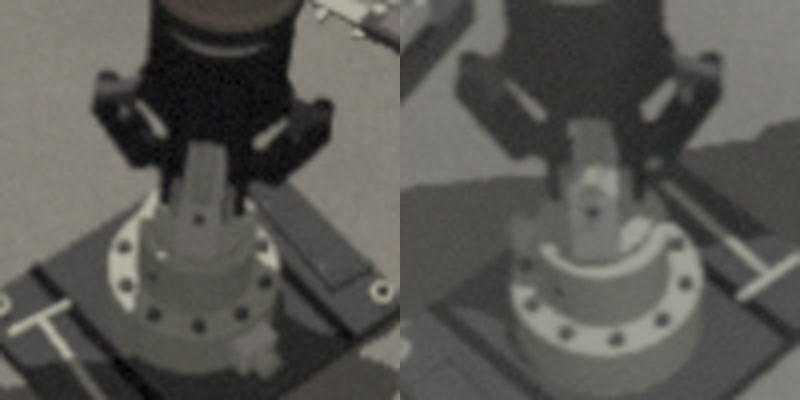

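View pics/fin_full.png

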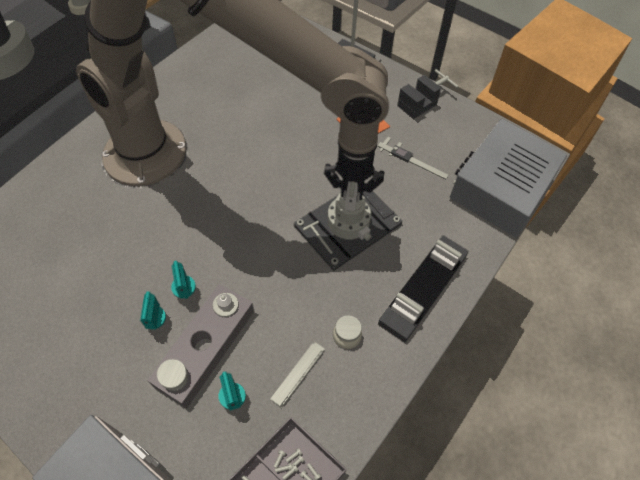

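The flange top is at 0.110 m in both cameras, exactly seat face plus 8 mm, so it is flush. The pictures show the nose seated at (350,205) and everything else where it was. Handing in with the press and grip held.

```bash
python3 -c "
from station import bot
print(bot.hand_in())"
```

```text
the job is handed in; nothing more can be done
None
```

The bending nose is fitted, turned to the end of its track and held pressed down for the locking pin. I handed the job in at about 16 s with the grip and push still on.

I took the aluminium nose from the middle rack hole, lowered its stem into the bore with the blade in line with the slots, and pressed it down against the spring. I then turned it clockwise about its own axis until I felt the stop, and eased back just off it.

Last checks:
- **Flush:** both fixed cameras put the flange top at 0.110 m, which is the seat face plus the 8 mm flange. The tool height stayed at 0.1205 m as the push rose to about 22 N net, so it is fully down.
- **Angle:** the blade rests about 91° round from the slots, and it had not shifted in the grip. The base plate edges put the slots at 30.0°, but my first reading of the slots gave 30.5°.
- **Stop:** the tool went to about 93° before I eased back, slightly beyond the nominal 92°. The torque there was only about 0.1–0.2 N·m, so I judged the stop from that and a rising sideways force. Play in the lugs would account for the difference.
- **Sideways force:** about 6 N remains, which I take to be friction under the flange. It shows no tilting moment, and the tool is 0.2° off vertical.
- **Other things:** the rack tools, locking pin, hex key and the rest look undisturbed in the last pictures. The arm hides most of the copper plate and rod in the last view.

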